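# Finish a filter change on the bench fume extractor

### The arm

A 7-joint arm with a two-finger parallel gripper is mounted at the origin on the work surface; the furniture and walls round the work are solid. World frame = base frame: x ahead of the robot, y to its left, z up, the work surface at z = 0. Lengths are in mm, angles in rad, forces in N, time in s.
With the tool pointing down it reaches from about 400 to 850 mm from the base axis. Payload 4.5 kg.
Tool frame: the origin (TCP) lies between the finger pads; the fingertips stand 22 mm ahead of it and the grasp point (between the pads) lies 3 mm ahead of it; z points along the fingers, y is the direction in which the jaws open and shut (so a half turn about z gives the same grasp; the last joint's range is limited). The gripper opens to 88 mm and grips with 3 to 60 N. Pads are 18 mm wide; open, the fingers measure 123 mm over their backs; the gripper's body (75 mm by 187 mm) begins 45 mm behind the grasp point.
Start: joints at [1.218, 0.689, -0.195, 1.565, 0.157, 0.902, -0.215], TCP at [235.796, -578.836, 260.743] pointing down, gripper open.
Joint ranges: [-3.01, 3.01], [-0.46, 2.08], [-1.47, 1.51], [0.13, 2.56], [-1, 4.14], [0.04, 2.09], [-2.66, 2.66]. Speed limits (rad/s): [2.57, 2.57, 3.14, 3.14, 3.14, 3.14, 3.14].

### API

Orientations are given as a unit quaternion [w, x, y, z].
In Python, from cell import status, imaging, job gives the robot as it stands. The module is installed in compiled form; this text tells all that it offers.
- The arm moves only by the tool carry_out, never from a script. Its argument "series" is a list of rows, each a list of 6 numbers: the shift along the tool's x, y, z in cm, then the turn, a rotation vector about the tool's x, y, z in rad. A call has 1 to 8 rows; each row is the pose to reach, as a shift and turn from the pose measured when the call began, along the tool's axes at that moment; what a row does not reach only later rows make up. A row lasts 1/10 s, in which the tool goes at most 50 mm and 8.59 degrees, less where a joint would pass 70% of its speed; a pose out of reach is approached as far as the arm can. A call with a gripper value outside its range is refused whole. "fingers" is the gripper's target within -1 to 1 (fully open at 1, half-way at 0, shut at -1), set as the call begins (left out, the last holds). The fingers move at their own pace and stop on an object; "force" is the grip in N (left out, the last holds). Time passes only in rows, so rows that repeat a pose let the fingers close. It gives the time, the measured TCP pose, the force and the opening at its end, in the units of the state.
- status.get_state(): the state, without advancing time (a new reading comes with each control period).
- imaging.capture(name): name is "side" or "top"; returns the picture (400x640x3 uint8, red, green, blue); there is no depth.
- imaging.calibration(name): a dict with "fovy" (degrees; the focal length in pixels is half the picture's height over the tangent of half this angle, whatever the lens; pixels are square), "cx", "cy" (the principal point, pixels), "extrinsics" (4x4, takes a point from world to camera coordinates). Camera axes: x right, y down, z forward; pixel columns grow to the right and rows downward; lengths in mm; the calibration is good to about 2 mm. A picture is of the moment at which its call begins. calibration takes no time and is no camera call.
- job.finish_job(): hands the job in, once; it reports no verdict.
The state is a dict: "time_s": time; "joint_positions": joint angles; "joint_vel": joint speeds; "tau": joint torques, N m; "ee_pos": TCP position; "tcp_rot": TCP orientation; "ft_force": force on the tool from outside, world axes, zero at the start; "moment": the same for the moment, N m; "gripper_width": finger opening in mm.
Only numpy, scipy, OpenCV 4.12 (cv2) and the standard library are available. Lean on these libraries where they do the work, as an engineer would, in place of code of your own. Each camera call takes 0.05 s, during which the arm holds its last target. There are 200 camera calls.

### The job

The new filters are in the bench fume extractor and its spark-arrestor cell (the knurled metal cap) is standing on the inlet, but not keyed on. First press both hinged filter-bay covers down until their catches hold them shut; then take the cell by its knurled rim, turn it clockwise under light downward pressure until its hidden keyways drop over the pins, push it fully home against the spring of the seal, and finish still holding it pushed home so that I can run the leak test. Do not pull the cell off the inlet, and leave the other things on the bench where they are.

Things in the scene. Friction and masses are not known exactly. Their poses are not given: they have to be found in the camera images.
- extractor: Bench fume extractor, fixed: pale housing 200 x 300 x 80 mm high. Origin at the centre of its underside on the bench; x points from its front panel (switch, dial) to its back, y to its left, z up; yaw varies. Two filter bays are open in its top face, centred 97.5 mm to either side (+y left, -y right), the inlet between them.
- seat (a point): Where the centre of the cell lies when fully home: on the inlet's axis in the middle of the extractor, 28 mm above its top face (108 mm above the bench). Axes as the extractor; the cell goes straight down. Under the cell is a round boss 57 mm across, 10 mm high; beside it the fingers have clear space down to the top face.
- cell_center (a point): Centre (half-way up, on the axis) of the spark-arrestor cell: a loose round bright-metal cap with knurled rim and wire-mesh top, 58 mm outside diameter, 36 mm high, about 0.14 kg. It starts upright over the inlet spigot with 1 mm play, 10 mm above home, resting on three hidden pins. Turned clockwise (seen from above) its keyways come over the pins after 20 to 75 degrees.
- cell: The same cell; origin at the centre of its lower rim. Three keyways 120 degrees apart inside the rim, about 5 degrees of play either side; neither they nor the pins can be seen, nor told from these axes. Once keyed it drops freely 5.5 mm, meets a sprung seal (5 N at first touch, 9 N when home), must be pushed the last 4.5 mm to a hard stop, and rises again if let go.
- cover_left (a joint): Hinge of the left filter-bay cover, rad: 0 = shut, flat on the housing; grows as it opens upward (to 1.2). Starts half open, held up by a weak spring and friction (0.06 N m closes it). A sprung catch at the middle of the free edge is met at about 0.08 rad on the way down, gives way to about 10 N pressed near that edge, and holds it shut at 0; short of that it springs open again.
- cover_left_press (a point): Point on the outer (upper) face of the left cover, mid-width, 95 mm from the hinge line, 27 mm in from the free edge; moves with the cover; z is normal to the cover. The cover is a dark grey plate 122 mm from hinge to free edge, 99 mm wide, 4 mm thick; shut, its outer face is 5 mm above the housing top.
- cover_left_hinge (a point): Middle of the left cover's hinge line (+y side of the extractor), which runs along the extractor's y near its back, 3 mm above the housing top. The shut cover reaches from here 122 mm along the extractor's -x. Does not move with the cover.
- cover_right (a joint): Hinge of the right filter-bay cover, rad: 0 = shut, flat on the housing; grows as it opens upward (to 1.2). Starts half open, held up by a weak spring and friction (0.06 N m closes it). A sprung catch at the middle of the free edge is met at about 0.08 rad on the way down, gives way to about 10 N pressed near that edge, and holds it shut at 0; short of that it springs open again.
- cover_right_press (a point): Point on the outer (upper) face of the right cover, mid-width, 95 mm from the hinge line, 27 mm in from the free edge; moves with the cover; z is normal to the cover. The cover is a dark grey plate 122 mm from hinge to free edge, 99 mm wide, 4 mm thick; shut, its outer face is 5 mm above the housing top.
- cover_right_hinge (a point): Middle of the right cover's hinge line (-y side of the extractor), which runs along the extractor's y near its back, 3 mm above the housing top. The shut cover reaches from here 122 mm along the extractor's -x. Does not move with the cover.
- old_filter: The dirty pleated filter panel taken out, in a card frame, 114 x 93 x 14 mm, loose on the bench. Origin at its underside's centre. Bystander.
- bottle: Small amber bottle, 42 mm across, 76 mm high, origin under its centre. Bystander.
- tin: Round aluminium tin, 76 mm across, 32 mm high, origin under its centre. Bystander.
- coil: Coil of silver solder wire, 55 mm across, 7 mm high. Bystander.
- tweezers: Dark soldering tweezers, 161 x 22 x 7 mm, lying flat. Bystander.
- flux_pot: Lidded cream-coloured plastic cup, 86 mm across, 72 mm high, origin under its centre. Bystander.

How it is judged (in metres and radians):
On the way, in this order (a step that is already met when the one before it is completed fails the run):
1. both filter-bay covers are shut behind their catches (value of joint each of cover_left, cover_right below 0.03 rad), for 0.3 s.
2. the covers still shut, the cell's keyways have dropped over the pins (all of step 1 and z of cell_center in the frame of seat below 0.0062 m and horizontal distance between cell_center and seat below 0.003 m), for 0.1 s.
At the end, for the whole second after the job is handed in: Both covers are shut behind their catches (within 0.03 rad); the cell is keyed on the inlet, upright (0.06 rad), centred within 3 mm and within 2 mm of fully home against its sprung seal, and the gripper's fingers still hold it there (more than 3 N on it) (all of step 1 and z of cell_center in the frame of seat below 0.002 m and horizontal distance between cell_center and seat below 0.003 m and angle between cell_center's own z axis and vertical below 0.06 rad and contact force between the fingers and cell above 3 N); the arm keeps its last pose, push and grip.
It fails at once if the cell is pulled up off the pins by more than 12 mm (z of cell_center in the frame of seat above 0.022 m).
It fails at once if one of the other things on the bench is moved by more than 30 mm (distance of any of old_filter, bottle, tin, coil, tweezers, flux_pot from where it was at the start of the episode above 0.03 m).
It also fails if it takes over 56 s, if anything falls off the work surface, if the arm or the gripper's body presses on something with over 40 N, if the wrist force passes 120 N, or if a joint passes its speed limit or range.

## Working session

There is one attempt and no reset: what is moved stays moved. The work goes in short steps, Python scripts to look and compute and a tool call to move; the robot and the scene stay as the last step left them, time stands still between calls to the robot, and variables do not carry over. Pictures are saved under pics/ and viewed, about 8 in all and at most 12, crops included, and the job is handed in when it is done.

Besides the shell and the picture viewer there is one more tool, called after "Call:" as name([rows], argument=value, ...), one row to a line, values as JSON. carry_out: Moves the arm, as the interface text tells. Its arguments: {"type":"object","properties":{"series":{"type":"array"},"fingers":{"type":"number"},"force":{"type":"number"}},"required":["series"]}

```bash
mkdir -p pics; python3 - <<'E'
from cell import status, imaging
import cv2,numpy as np
s=status.get_state();print(s)
for n in("side","top"):
    im=imaging.capture(n);cv2.imwrite(f"pics/{n}0.png",im[...,::-1]);c=imaging.calibration(n);print(n,c)
E
```

```text
{'time_s': 0.0, 'joint_positions': array([ 1.2177907 ,  0.690002  , -0.19451698,  1.56633509,  0.15735347,
        0.90248276, -0.21511832]), 'joint_vel': array([ 3.97763703e-04,  1.75859197e-04, -1.70264060e-05, -9.06035522e-04,
       -2.49443049e-03, -3.13231679e-03, -4.04360968e-04]), 'tau': array([ 3.96849364e-04, -5.27560437e+01, -1.26677223e+00, -1.53428900e+01,
       -5.26194088e-02,  6.58022487e-03,  1.73735693e-04]), 'ee_pos': array([ 235.49737892, -578.30498064,  259.90121588]), 'tcp_rot': array([-8.77885191e-04,  9.81345831e-01,  1.92248595e-01, -2.57520234e-04]), 'ft_force': array([ 0.66391102, -0.2813056 ,  0.55263765]), 'moment': array([ 0.05625196, -0.02261889, -0.02605842]), 'gripper_width': 88.27739861146473}
side {'fovy': 55.13856950142612, 'cx': 317.1374832879942, 'cy': 205.97600068591183, 'extrinsics': array([[ 9.92223627e-01, -1.22561569e-01,  2.17010656e-02,
        -4.73714317e+02],
       [-6.35612083e-02, -6.48834717e-01, -7.58270059e-01,
         1.41698403e+02],
       [ 1.07015173e-01,  7.50994122e-01, -6.51579298e-01,
         9.75487677e+02],
       [ 0.00000000e+00,  0.00000000e+00,  0.00000000e+00,
         1.00000000e+00]])}
top {'fovy': 54.90036790966924, 'cx': 317.65244741075634, 'cy': 205.03890364038645, 'extrinsics': array([[-2.77925401e-03, -9.99919207e-01, -1.24038395e-02,
         5.37672297e+01],
       [-9.87191763e-01,  4.72205686e-03, -1.59468259e-01,
         4.72508733e+02],
       [ 1.59513947e-01,  1.18017653e-02, -9.87125128e-01,
         1.18972393e+03],
       [ 0.00000000e+00,  0.00000000e+00,  0.00000000e+00,
         1.00000000e+00]])}
```

View pics/top0.png

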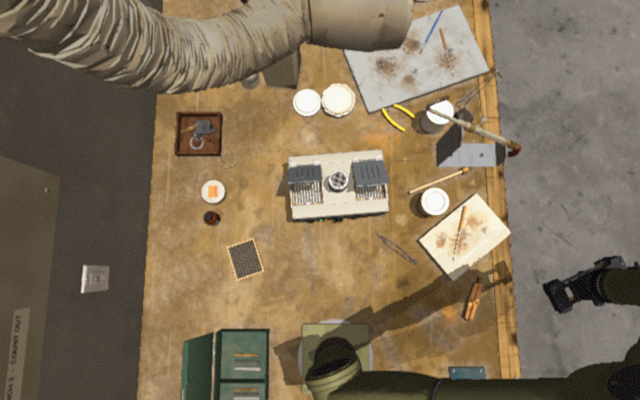

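View pics/side0.png

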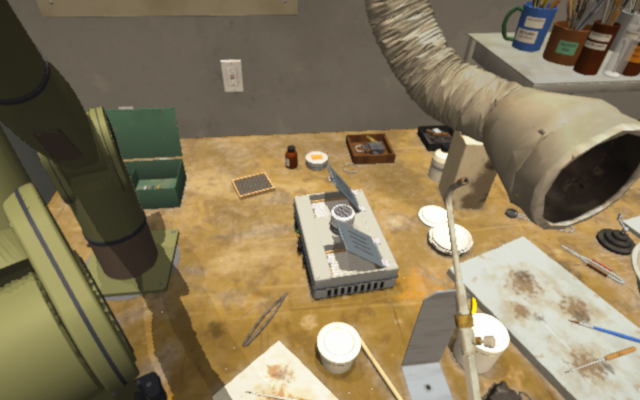

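The top view shows the extractor at about (338,187), with the cell at (338,180) and its covers at (305,175) and (370,175). The side view has the cell at (343,214). I'll zoom in for corners.

```bash
cat > h.py <<'E'
import numpy as np,cv2
from cell import imaging,status
C={n:imaging.calibration(n) for n in("side","top")}
def ray(n,p):
    c=C[n];f=200/np.tan(np.radians(c["fovy"])/2);E=c["extrinsics"];R,t=E[:3,:3],E[:3,3]
    return -R.T@t, R.T@np.array([(p[0]-c["cx"])/f,(p[1]-c["cy"])/f,1])
def plane(n,p,z):
    o,d=ray(n,p);return o+d*(z-o[2])/d[2]
def tri(ps,pt):
    (a,u),(b,v)=ray("side",ps),ray("top",pt)
    k=np.linalg.lstsq(np.c_[u,-v],b-a,rcond=None)[0];P,Q=a+k[0]*u,b+k[1]*v
    return (P+Q)/2,np.linalg.norm(P-Q)
def proj(n,X):
    c=C[n];f=200/np.tan(np.radians(c["fovy"])/2);E=c["extrinsics"];q=E[:3,:3]@X+E[:3,3]
    return q[:2]/q[2]*f+[c["cx"],c["cy"]]
E
python3 - <<'E'
import cv2,numpy as np
from h import *
a=cv2.imread("pics/top0.png")[140:230,275:400];b=cv2.imread("pics/side0.png")[160:305,280:405]
a=cv2.resize(a,None,fx=6,fy=6,interpolation=cv2.INTER_CUBIC)
cv2.imwrite("pics/topc.png",a)
cv2.imwrite("pics/sidec.png",cv2.resize(b,None,fx=4,fy=4,interpolation=cv2.INTER_CUBIC))
for p in [(571,180)]: print(tri((571,180),(400,20)))
for p in[(289,157),(384,151),(388,212),(292,219)]:print(plane("top",p,80).round())
E
```

```text
(array([ 931.0633243 , -174.19980168,  320.30998639]), np.float64(15.796493871934256))
[619. 141.  80.]
[ 637. -158.   80.]
[ 443. -164.   80.]
[423. 130.  80.]
```

View pics/topc.png

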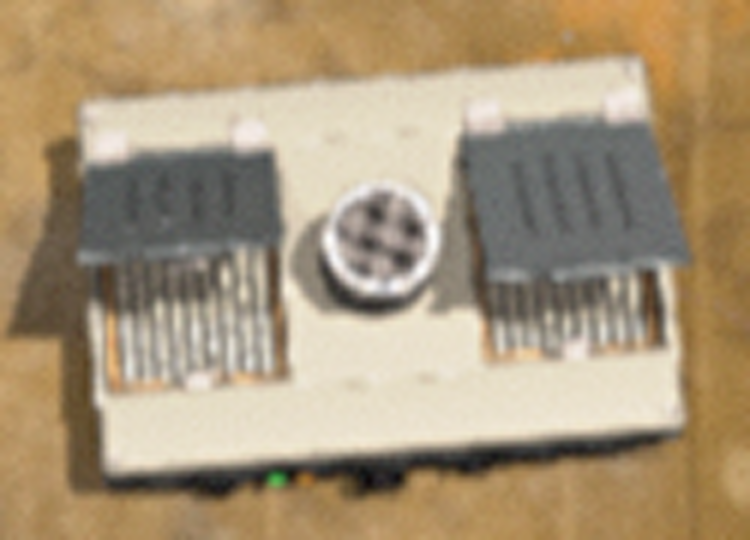

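View pics/sidec.png

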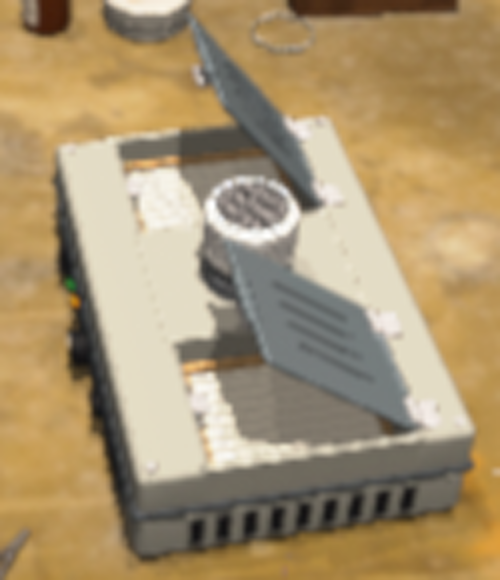

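Top crop: the housing corners are at crop (83,103), (640,60), (683,428) and (103,470), and the cell top is at (381,240). The side crop puts the right cover's free edge at (232,243)–(268,360).

```bash
python3 - <<'E'
from h import *
t=lambda u,v:(u/6+275-.4,v/6+140-.4); s=lambda u,v:(u/4+280-.4,v/4+160-.4)
P=np.array([plane("top",t(*p),80) for p in[(83,103),(640,60),(683,428),(103,470)]])
Q=np.array([plane("side",s(*p),80) for p in[(322,118),(472,432),(140,482),(60,148)]])
for X in(P,Q):
    c=X.mean(0);d=(X[0]+X[3]-X[1]-X[2])[:2];l=(X[1]+X[0]-X[2]-X[3])[:2]
    print(X.round(),c,"len",np.hypot(*d)/2,np.hypot(*l)/2,"yaw",np.arctan2(-d[0],d[1]),np.arctan2(l[1],l[0]))
print("cell",plane("top",t(381,240),136),plane("side",s(252,204),136),tri(s(252,204),t(381,240)))
print("Rfree inner/outer",tri(s(232,243),t(490,278)),tri(s(268,360),t(688,264)))
print("Lfree ",tri(s(192,15),t(80,262)))
E
```

```text
[[ 620.  143.   80.]
 [ 642. -149.   80.]
 [ 447. -165.   80.]
 [ 426.  131.   80.]] [533.71686568 -10.15863496  80.        ] len 295.00932560227164 195.02235046891056 yaw 0.07084285835752165 0.07259671114333713
[[ 616.  139.   80.]
 [ 642. -155.   80.]
 [ 449. -171.   80.]
 [ 428.  123.   80.]] [533.80211677 -15.97037345  80.        ] len 294.6397145273372 191.3389099987664 yaw 0.07900125396299264 0.08174679169038457
cell [532.94751965  -9.96523518 136.        ] [535.88788176 -10.46627111 136.        ] (array([534.57639887, -10.04540072, 135.33291333]), np.float64(2.877161383155313))
Rfree inner/outer (array([512.04877358, -61.9185063 , 152.61124941]), np.float64(4.0581678536488415)) (array([ 516.55451597, -157.25546484,  156.08589205]), np.float64(1.8165145624865962))
Lfree  (array([515.99841304, 134.97344807, 176.71323488]), np.float64(4.523603834941219))
```

Call:
carry_out([
  [2,-1.3,0,0,0,0.04],
  [6,-4,0,0,0,0.08],
  [10,-6.7,0,0,0,0.12],
  [14,-9.4,0,0,0,0.16],
  [18,-12,0,0,0,0.2],
  [22,-14.7,0,0,0,0.24],
  [26,-17.4,0,0,0,0.28],
  [30,-20.1,0,0,0,0.31],
], fingers=-1, force=20)

```text
time_s: 0.9
ee_pos: [438.2, -277.2, 260.1]
tcp_rot: [-0.001, 0.999, 0.038, -0.001]
ft_force: [0.7, 0.6, -0.5]
gripper_width: 26.0
```

```bash
cat >> h.py <<'E'
from scipy.spatial.transform import Rotation as R
def go(x,y,z,yaw=0.075):
    "print tool-frame shift (cm) and turn to a tool-down pose with tool x at yaw"
    s=status.get_state();r=R.from_quat(np.roll(s["tcp_rot"],-1))
    T=R.from_euler("z",yaw)*R.from_euler("x",np.pi)
    print("t",round(s["time_s"],2),"ee",s["ee_pos"].round(1),"F",s["ft_force"].round(1),"w",round(s["gripper_width"],1),"q",s["joint_positions"].round(2))
    print("shift cm",(r.inv().apply(np.array([x,y,z])-s["ee_pos"])/10).round(2),"turn",(r.inv()*T).as_rotvec().round(3))
E
python3 -c "
from h import *
go(553,-107,260);go(553,-107,172)"
```

```text
t 0.9 ee [ 438.2 -277.2  260.1] F [ 0.7  0.6 -0.5] w 26.0 q [ 0.52  0.55 -0.07  1.89  0.05  0.71 -1.08]
shift cm [ 12.73 -16.11   0.03] turn [-0.002  0.001  0.   ]
t 0.9 ee [ 438.2 -277.2  260.1] F [ 0.7  0.6 -0.5] w 26.0 q [ 0.52  0.55 -0.07  1.89  0.05  0.71 -1.08]
shift cm [ 12.74 -16.09   8.83] turn [-0.002  0.001  0.   ]
```

Call:
carry_out([
  [3,-3.8,0,0,0,0],
  [6,-7.6,0,0,0,0],
  [9,-11.4,1,0,0,0],
  [12,-15,4,0,0,0],
  [12.7,-16.1,7,0,0,0],
  [12.7,-16.1,8.8,0,0,0],
  [12.7,-16.1,8.8,0,0,0],
])

```text
time_s: 1.6
ee_pos: [550.8, -105.7, 169.5]
tcp_rot: [-0.001, 0.999, 0.039, -0.004]
ft_force: [-0.7, 0.5, 0.6]
gripper_width: 0.2
```

```bash
python3 - <<'E'
from h import *
go(553,-107,172)
a=imaging.capture("side")[130:330,270:420,::-1];b=imaging.capture("top")[130:240,270:420,::-1]
a=cv2.resize(a,None,fx=3,fy=3);b=cv2.resize(b,None,fx=2.3,fy=2.3)
b=cv2.copyMakeBorder(b,0,a.shape[0]-b.shape[0],0,0,cv2.BORDER_CONSTANT)
cv2.imwrite("pics/c1.png",np.hstack([a,b]))
E
```

```text
t 1.6 ee [ 550.8 -105.7  169.5] F [-0.7  0.5  0.6] w 0.2 q [ 0.13  0.73 -0.04  1.84  0.04  0.57 -1.43]
shift cm [ 0.21  0.14 -0.25] turn [-0.003  0.007  0.002]
```

View pics/c1.png

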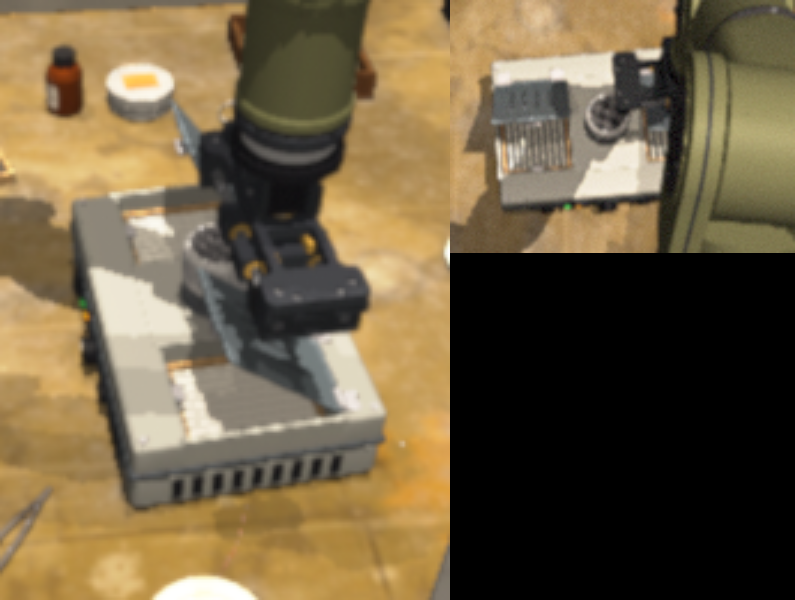

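Picture 5: the closed gripper stands above the right cover, about mid-width. Now press while sliding toward the free edge.

Call:
carry_out([
  [0,0,1.2,0,0,0],
  [0,0.1,2.2,0,0,0],
  [-0.5,0.1,3.2,0,0,0],
  [-1,0.1,4,0,0,0],
  [-2,0.1,4.6,0,0,0],
  [-3,0.1,5,0,0,0],
  [-4,0.1,5.3,0,0,0],
  [-4,0.1,5.3,0,0,0],
])

```text
time_s: 2.5
ee_pos: [510.3, -111.9, 119.0]
tcp_rot: [-0.001, 0.999, 0.037, -0.002]
ft_force: [-0.3, 0.2, 0.3]
gripper_width: 0.7
```

```bash
python3 -c "
from h import *
go(518-4,-110,107)"
```

```text
t 2.5 ee [ 510.3 -111.9  119. ] F [-0.3  0.2  0.3] w 0.7 q [ 0.15  0.79 -0.03  1.99  0.06  0.37 -1.43]
shift cm [ 0.39 -0.16  1.2 ] turn [-0.002  0.005 -0.001]
```

Call:
carry_out([
  [0,0,0.4,0,0,0],
  [0,0,0.8,0,0,0],
  [0,0,1.1,0,0,0],
  [0,0,1.4,0,0,0],
  [0,0,1.4,0,0,0],
  [0,0,1.4,0,0,0],
])

```text
time_s: 3.1
ee_pos: [510.5, -112.0, 106.7]
tcp_rot: [-0.0, 0.999, 0.037, -0.002]
ft_force: [-3.2, 0.5, 19.9]
gripper_width: 0.6
```

```bash
python3 -c "
from h import *
go(514,-110,107)"
```

```text
t 3.1 ee [ 510.5 -112.   106.7] F [-3.2  0.5 19.9] w 0.6 q [ 0.14  0.81 -0.03  1.99  0.06  0.34 -1.43]
shift cm [ 0.36 -0.17 -0.03] turn [-0.001  0.004 -0.002]
```

Tip at 84.7 with 20 N, which matches shut (85). On to the left cover.

Call:
carry_out([
  [0,0,-4,0,0,0],
  [0,0,-8,0,0,0],
  [0.8,-3,-10.8,0,0,0],
  [2,-7,-10.8,0,0,0],
  [3,-11,-10.8,0,0,0],
  [4,-15,-10.8,0,0,0],
  [5.3,-19.7,-10.8,0,0,0],
  [5.3,-19.7,-10.8,0,0,0],
])

```text
time_s: 3.9
ee_pos: [550.3, 98.4, 214.5]
tcp_rot: [-0.004, 0.999, 0.043, -0.001]
ft_force: [-0.1, 1.0, -0.3]
gripper_width: 0.3
```

```bash
python3 - <<'E'
from h import *
go(549,88,195)
a=imaging.capture("side")[130:330,270:420,::-1];b=imaging.capture("top")[130:240,270:420,::-1]
a=cv2.resize(a,None,fx=3,fy=3);b=cv2.resize(b,None,fx=2.3,fy=2.3)
b=cv2.copyMakeBorder(b,0,a.shape[0]-b.shape[0],0,0,cv2.BORDER_CONSTANT)
cv2.imwrite("pics/c2.png",np.hstack([a,b]))
E
```

```text
t 3.9 ee [550.3  98.4 214.5] F [-0.1  1.  -0.3] w 0.3 q [-0.25  0.66 -0.    1.82 -0.01  0.66 -1.73]
shift cm [-0.22  1.04  1.94] turn [-0.008  0.001  0.011]
```

View pics/c2.png

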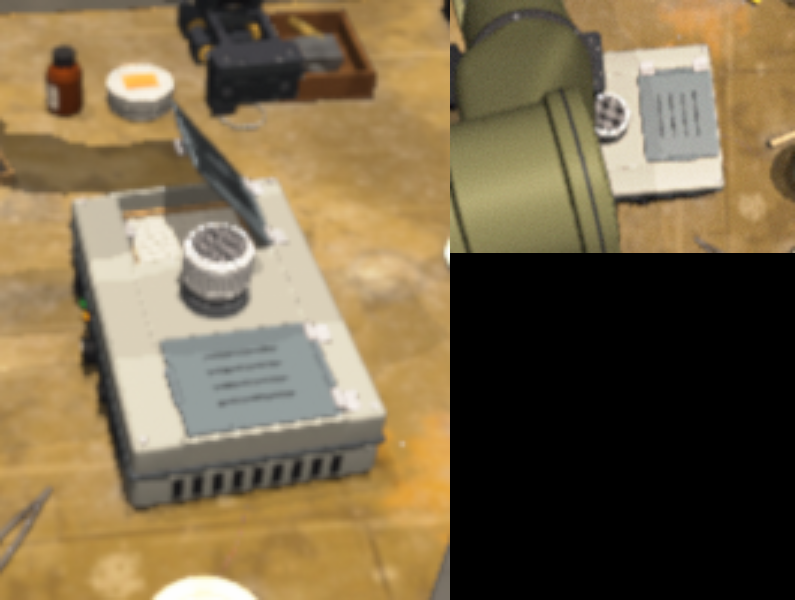

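The right cover lies flat and stays shut; the left is still up. Same press on the left.

Call:
carry_out([
  [-0.2,1,3,0,0,0.01],
  [-0.2,1,5,0,0,0.01],
  [-0.6,1,6.4,0,0,0.01],
  [-1.2,1,7.6,0,0,0.01],
  [-2.2,1,8.6,0,0,0.01],
  [-3.5,1,9.2,0,0,0.01],
  [-5,1,9.5,0,0,0.01],
  [-5.2,1,9.6,0,0,0.01],
])

```text
time_s: 4.8
ee_pos: [496.0, 73.6, 118.2]
tcp_rot: [0.0, 0.999, 0.032, -0.003]
ft_force: [-0.5, -0.6, 0.8]
gripper_width: 0.2
```

```bash
python3 -c "
from h import *
go(498,85,106)"
```

```text
t 4.8 ee [496.   73.6 118.2] F [-0.5 -0.6  0.8] w 0.2 q [-0.24  0.77  0.    2.05 -0.    0.32 -1.74]
shift cm [ 0.28 -1.12  1.22] turn [ 0.     0.007 -0.011]
```

Call:
carry_out([
  [0,-0.6,0,0,0,0],
  [0,-1.1,0.2,0,0,0],
  [0,-1.1,0.6,0,0,0],
  [0,-1.1,1,0,0,0],
  [0,-1.1,1.35,0,0,0],
  [0,-1.1,1.35,0,0,0],
  [0,-1.1,1.35,0,0,0],
])

```text
time_s: 5.5
ee_pos: [495.9, 85.2, 106.6]
tcp_rot: [-0.0, 0.999, 0.032, -0.002]
ft_force: [-3.8, 0.8, 24.1]
gripper_width: 0.5
```

```bash
python3 -c "
from h import *
go(534,-10,200,1.3)"
```

```text
t 5.5 ee [495.9  85.2 106.6] F [-3.8  0.8 24.1] w 0.5 q [-0.26  0.8   0.    2.05 -0.01  0.3  -1.76]
shift cm [ 3.14  9.74 -9.36] turn [-0.003  0.004 -1.236]
```

Tip 84.6 at 24 N: left shut. Rise, open, and go over the cell, turning counter-clockwise to get room for the key turn.

Call:
carry_out([
  [0,0,-3.5,0,0,0],
  [0,0,-7,0,0,-0.12],
  [0.6,2,-9,0,0,-0.26],
  [1.2,4,-9.4,0,0,-0.4],
  [1.9,6,-9.4,0,0,-0.54],
  [2.5,8,-9.4,0,0,-0.68],
  [3.1,9.7,-9.4,0,0,-0.82],
  [3.1,9.7,-9.4,0,0,-0.96],
], fingers=1)

```text
time_s: 6.3
ee_pos: [534.9, -12.9, 200.1]
tcp_rot: [-0.0, 0.871, 0.49, -0.002]
ft_force: [-0.1, -0.9, 0.2]
gripper_width: 62.0
```

```bash
python3 -c "
from h import *
go(534,-10,190,2.1)"
```

```text
t 6.3 ee [534.9 -12.9 200.1] F [-0.1 -0.9  0.2] w 62.0 q [ 0.12  0.67 -0.3   1.89  0.32  0.63 -0.93]
shift cm [ 0.21 -0.22  1.01] turn [-0.004  0.002 -1.075]
```

Call:
carry_out([
  [0.1,-0.1,0.5,0,0,-0.14],
  [0.2,-0.2,1,0,0,-0.28],
  [0.2,-0.2,1,0,0,-0.42],
  [0.2,-0.2,1,0,0,-0.56],
  [0.2,-0.2,1,0,0,-0.7],
  [0.2,-0.2,1,0,0,-0.84],
  [0.2,-0.2,1,0,0,-0.98],
  [0.2,-0.2,1,0,0,-1.07],
])

```text
time_s: 7.1
ee_pos: [534.5, -10.2, 189.8]
tcp_rot: [-0.001, 0.498, 0.867, -0.001]
ft_force: [0.4, -0.6, 1.0]
gripper_width: 88.5
```

```bash
python3 - <<'E'
from h import *
go(534,-10,119,2.1)
a=imaging.capture("side")[130:330,270:420,::-1];b=imaging.capture("top")[130:240,270:420,::-1]
a=cv2.resize(a,None,fx=3,fy=3);b=cv2.resize(b,None,fx=2.3,fy=2.3)
b=cv2.copyMakeBorder(b,0,a.shape[0]-b.shape[0],0,0,cv2.BORDER_CONSTANT)
cv2.imwrite("pics/c3.png",np.hstack([a,b]))
E
```

```text
t 7.1 ee [534.5 -10.2 189.8] F [ 0.4 -0.6  1. ] w 88.5 q [ 0.29  0.73 -0.6   1.89  0.62  0.71 -0.15]
shift cm [ 0.04 -0.01  7.08] turn [-0.004 -0.001 -0.   ]
```

View pics/c3.png

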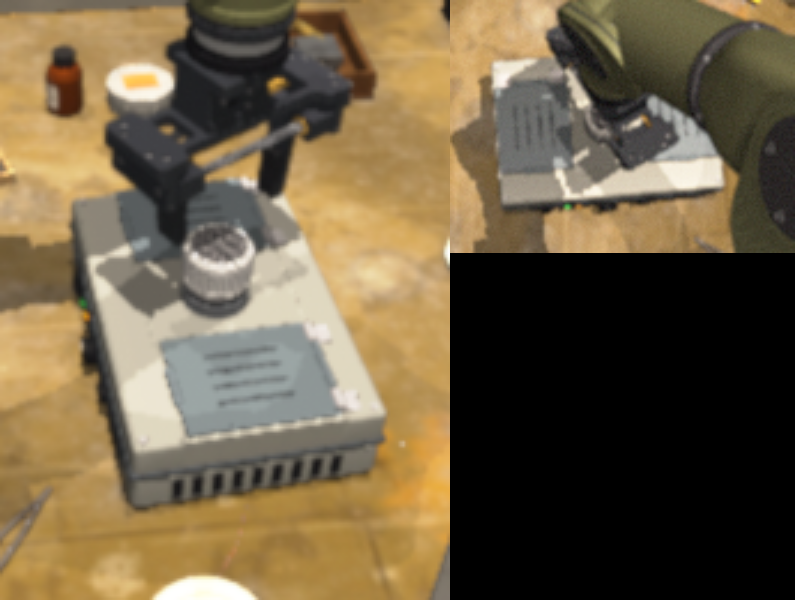

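Both covers are down flat and the open fingers straddle the cell. Descend and grip gently first.

Call:
carry_out([
  [0,0,2,0,0,0],
  [0,0,4,0,0,0],
  [0,0,5.5,0,0,0],
  [0,0,6.6,0,0,0],
  [0,0,6.9,0,0,0],
  [0,0,6.9,0,0,0],
])

```text
time_s: 7.8
ee_pos: [534.2, -10.1, 120.6]
tcp_rot: [-0.001, 0.5, 0.866, -0.001]
ft_force: [-1.1, 0.7, 0.7]
gripper_width: 88.1
```

Call:
carry_out([
  [0,0,0,0,0,0],
  [0,0,0,0,0,0],
  [0,0,0,0,0,0],
  [0,0,0,0,0,0],
  [0,0,0,0,0,0],
  [0,0,0,0,0,0],
  [0,0,0,0,0,0],
], fingers=-1, force=20)

```text
time_s: 8.5
ee_pos: [534.4, -10.2, 120.8]
tcp_rot: [-0.001, 0.5, 0.866, -0.001]
ft_force: [-0.2, -0.3, 2.9]
gripper_width: 57.9
```

```bash
python3 -c "
from h import *
go(534,-10,120,2.1)"
```

```text
t 8.5 ee [534.4 -10.2 120.8] F [-0.2 -0.3  2.9] w 57.9 q [ 0.23  0.83 -0.5   1.94  0.73  0.56 -0.25]
shift cm [ 0.04 -0.02  0.08] turn [-0.004 -0.001 -0.006]
```

Call:
carry_out([
  [0,0,0.1,0,0,0.04],
  [0,0,0.1,0,0,0.08],
  [0,0,0.1,0,0,0.12],
  [0,0,0.1,0,0,0.16],
  [0,0,0.1,0,0,0.2],
  [0,0,0.1,0,0,0.24],
  [0,0,0.1,0,0,0.28],
  [0,0,0.1,0,0,0.3],
])

```text
time_s: 9.3
ee_pos: [535.0, -10.5, 120.6]
tcp_rot: [-0.0, 0.624, 0.781, -0.001]
ft_force: [-0.6, -1.7, 8.0]
gripper_width: 58.0
```

```bash
python3 -c "
from h import *
go(534.4,-10.2,120,1.8);print(status.get_state()['moment'])"
```

```text
t 9.3 ee [535.  -10.5 120.6] F [-0.6 -1.7  8. ] w 58.0 q [ 0.18  0.82 -0.42  1.94  0.64  0.52 -0.47]
shift cm [ 0.04 -0.05  0.07] turn [-0.002  0.001 -0.007]
[-0.25765614  0.09442952  0.09356936]
```

Call:
carry_out([
  [0,0,0.08,0,0,0.03],
  [0,0,0.08,0,0,0.06],
  [0,0,0.08,0,0,0.09],
  [0,0,0.08,0,0,0.12],
  [0,0,0.08,0,0,0.15],
  [0,0,0.08,0,0,0.15],
])

```text
time_s: 9.9
ee_pos: [535.1, -11.1, 120.6]
tcp_rot: [0.001, 0.681, 0.732, -0.002]
ft_force: [-1.3, -1.2, 10.1]
gripper_width: 57.9
```

Call:
carry_out([
  [0,0,0.08,0,0,0.03],
  [0,0,0.08,0,0,0.06],
  [0,0,0.08,0,0,0.09],
  [0,0,0.08,0,0,0.12],
  [0,0,0.08,0,0,0.12],
])

```text
time_s: 10.4
ee_pos: [534.7, -11.3, 120.3]
tcp_rot: [0.001, 0.724, 0.689, -0.002]
ft_force: [-1.8, -0.5, 7.4]
gripper_width: 58.0
```

Call:
carry_out([
  [0,0,0.08,0,0,0.03],
  [0,0,0.08,0,0,0.06],
  [0,0,0.08,0,0,0.09],
  [0,0,0.08,0,0,0.12],
  [0,0,0.08,0,0,0.12],
])

```text
time_s: 10.9
ee_pos: [534.6, -11.2, 119.3]
tcp_rot: [0.001, 0.765, 0.644, -0.002]
ft_force: [0.1, 0.5, -1.9]
gripper_width: 58.1
```

Call:
carry_out([
  [0,0,0.08,0,0,0.03],
  [0,0,0.08,0,0,0.06],
  [0,0,0.08,0,0,0.09],
  [0,0,0.08,0,0,0.12],
  [0,0,0.08,0,0,0.12],
])

```text
time_s: 11.4
ee_pos: [534.4, -11.1, 118.4]
tcp_rot: [0.001, 0.802, 0.597, -0.002]
ft_force: [-0.6, 1.1, -1.1]
gripper_width: 58.2
```

```bash
python3 -c "
from h import *
go(534.4,-10.2,120,1.3);print(status.get_state()['moment'])"
```

```text
t 11.4 ee [534.4 -11.1 118.4] F [-0.6  1.1 -1.1] w 58.2 q [ 0.1   0.8  -0.28  1.95  0.48  0.46 -0.82]
shift cm [ 0.08 -0.02 -0.16] turn [-0.001  0.005 -0.02 ]
[0.12738691 0.06633136 0.04868299]
```

It has dropped 2 mm with no load, so it is in the keyways. Stop turning, grip harder and push down.

Call:
carry_out([
  [0,0,0,0,0,0],
  [0,0,0.1,0,0,0],
  [0,0,0.2,0,0,0],
  [0,0,0.3,0,0,0],
  [0,0,0.3,0,0,0],
  [0,0,0.3,0,0,0],
], force=45)

```text
time_s: 12.0
ee_pos: [534.4, -10.8, 115.5]
tcp_rot: [0.001, 0.802, 0.597, -0.002]
ft_force: [-0.8, 2.1, 1.9]
gripper_width: 57.5
```

```bash
python3 -c "
from h import *
go(534.4,-10.2,110,1.3);print(status.get_state()['moment'])"
```

```text
t 12.0 ee [534.4 -10.8 115.5] F [-0.8  2.1  1.9] w 57.5 q [ 0.1   0.81 -0.28  1.95  0.48  0.45 -0.82]
shift cm [ 0.06 -0.02  0.55] turn [-0.001  0.004 -0.02 ]
[0.34825176 0.12247832 0.05722418]
```

Call:
carry_out([
  [0,0,0.15,0,0,0],
  [0,0,0.3,0,0,0],
  [0,0,0.45,0,0,0],
  [0,0,0.55,0,0,0],
  [0,0,0.6,0,0,0],
  [0,0,0.6,0,0,0],
])

```text
time_s: 12.6
ee_pos: [534.5, -10.7, 110.9]
tcp_rot: [0.001, 0.802, 0.597, -0.002]
ft_force: [-3.7, 1.2, 15.5]
gripper_width: 57.6
```

```bash
python3 -c "
from h import *
go(534.4,-10.2,110,1.3);print(status.get_state()['moment'])"
```

```text
t 12.6 ee [534.5 -10.7 110.9] F [-3.7  1.2 15.5] w 57.6 q [ 0.09  0.82 -0.27  1.95  0.48  0.44 -0.83]
shift cm [ 0.05 -0.02  0.09] turn [-0.     0.005 -0.02 ]
[0.27503749 0.9335572  0.03205692]
```

Call:
carry_out([
  [0,0,0.1,0,0,0],
  [0,0,0.2,0,0,0],
  [0,0,0.2,0,0,0],
  [0,0,0.2,0,0,0],
])

```text
time_s: 13.0
ee_pos: [534.5, -10.7, 110.9]
tcp_rot: [0.002, 0.802, 0.597, -0.002]
ft_force: [-5.4, 1.1, 21.9]
gripper_width: 57.5
```

```bash
python3 - <<'E'
from h import *
go(534,-10,110,1.3)
a=imaging.capture("side")[175:305,275:405,::-1]
cv2.imwrite("pics/c4.png",cv2.resize(a,None,fx=4.6,fy=4.6,interpolation=cv2.INTER_CUBIC))
E
```

```text
t 13.0 ee [534.5 -10.7 110.9] F [-5.4  1.1 21.9] w 57.5 q [ 0.09  0.82 -0.27  1.95  0.48  0.44 -0.83]
shift cm [ 0.06 -0.06  0.09] turn [ 0.001  0.005 -0.02 ]
```

View pics/c4.png

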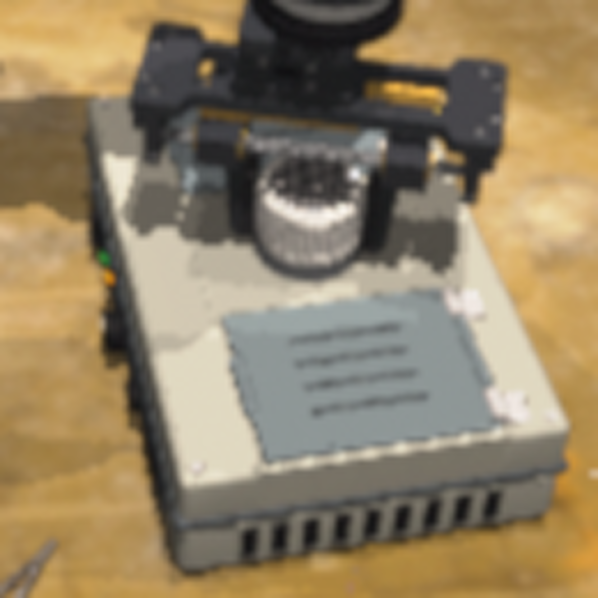

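The cell has dropped onto the boss, with the dark boss ring now only a sliver at (310,265), and the right cover is flat. Extra push raised the force but not the depth, so it is on the hard stop.

```bash
python3 -c "
from cell import job;print(job.finish_job())
from h import *
go(534,-10,110,1.3)"
```

```text
the job is handed in; nothing more can be done
None
the job is handed in; nothing more can be done
```

I pressed both filter-bay covers shut, keyed the cell onto its pins and pushed it home. The job is handed in at about 13 s with the gripper still holding the cell down; no verdict was reported.

- **Covers:** Each was pressed with the closed fingertips to about 85 mm above the bench, the expected shut height, at 20 N (right) and 24 N (left). A picture after both presses showed both lying flat. In the last picture the gripper mostly hides the left cover, so I did not check it again.
- **Keying:** I turned the cell clockwise under about 8–10 N. Somewhere around 35–45 degrees the load vanished and it dropped.
- **Home:** The tool went down 9.7 mm in all, against the 10 mm expected. Asking for 2 mm more raised the force from 15.5 to 21.9 N with no further movement, so it is on the hard stop. The grip was set to 45 N, with the fingers 57.5 mm apart on the 58 mm cell.
- **Position:** The final tool position is (534.5, -10.7) mm. My image estimates of the inlet axis agree to about 1 mm in x, but range from -10 to -16 mm in y. The cell sits on the inlet itself, so I trust it over the images.
- **Other things on the bench:** The arm did not go near them, but I took no separate measurement of them at the end.

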